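# Chock the tins and wind down the rack stops

### The arm

A 7-joint arm with a two-finger parallel gripper is mounted at the origin on a cart in front of the work surface, level with it; the furniture and walls round the work are solid. World frame = base frame: x ahead of the robot, y to its left, z up, the work surface at z = 0. Lengths are in mm, angles in rad, forces in N, time in s.
With the tool pointing down it reaches from about 350 to 775 mm from the base axis. Payload 3.1 kg.
Tool frame: the origin (TCP) lies midway between the tips of the shut fingers; the grasp point (between the pads) lies 19 mm behind it; z points along the fingers, y is the line along which they close (so a half turn about z gives the same grasp; the last joint's range is limited). The gripper opens to 85 mm and grips with 20 to 120 N. Pads are 22 mm wide; open, the fingers measure 114 mm over their backs; the gripper's body (76 mm by 85 mm) begins 54 mm behind the grasp point. The pads swing forward as they close: fully open they stand 13 mm farther back than shut.
Start: joints at [-1.376, 0.311, 0.014, 1.512, -0.004, 1.319, -0.027], TCP at [128.997, 534.675, 231.304] pointing down, gripper open.
Joint ranges: [-2.7, 2.7], [-0.3, 1.91], [-1.27, 1.3], [0.12, 2.57], [-1.44, 4.58], [0.2, 2.03], [-3.05, 3.05]. Speed limits (rad/s): [2.79, 2.79, 3.14, 3.14, 3.14, 3.14, 3.14].

### API

Orientations are given as a unit quaternion [x, y, z, w].
In Python, from station import manip gives the robot as it stands. The module is installed in compiled form; this text tells all that it offers.
- The arm moves only by the tool move_arm, never from a script. Its argument "deltas" is a list of rows, each a list of 5 numbers: the opening, from -1 (shut) to 1 (fully open), then the shift along the tool's x, y, z in mm, then the turn about the tool's z in rad. In form: [[claw, x, y, z, yaw], ...]. A call has exactly 10 rows; each row is the pose to reach, as a shift and turn from the pose commanded when the call began, along the tool's axes at that moment; what a row does not reach only later rows make up. A row lasts 1/12 s, in which the tool goes at most 41.7 mm and 7.16 degrees, less where a joint would pass 70% of its speed; a pose out of reach is approached as far as the arm can. A call with a gripper value outside its range is refused whole. The fingers move at their own pace and stop on an object; "squeeze" is the grip in N (left out, the last holds). Time passes only in rows, so rows that repeat a pose let the fingers close, or fill a call up. It gives the time, the measured TCP pose, the force, the opening and the grip force at its end, in the units of the state.
- manip.state(): the state, without advancing time (a new reading comes with each control period).
- manip.read_camera(name): name is "scene" or "top" or "wrist"; returns (picture, depth): 384x512x3 uint8, red, green, blue; 384x512 float32, mm along the optical axis (not along the pixel's ray), 0 where there is no reading.
- manip.camera_model(name): a dict with "fx", "fy", "cx", "cy" (pixels), "world_to_cam" (4x4, takes a point from world to camera coordinates). Camera axes: x right, y down, z forward; pixel columns grow to the right and rows downward; lengths in mm; the calibration is good to about 2 mm. The wrist camera is an equidistant fisheye: a pixel r from the principal point sees the ray r / f radians off the axis. A picture is of the moment at which its call begins: read the wrist's pose just before it. camera_model takes no time and is no camera call; for the wrist camera it gives the pose at the moment of the call.
- manip.finish_job(): hands the job in; it is judged then, once.
The state is a dict: "time_s": time; "joint_pos": joint angles; "joint_velocities": joint speeds; "joint_torque": joint torques, N m; "position": TCP position; "orientation": TCP orientation; "wrist_force": force on the tool from outside, world axes, zero at the start; "ft_torque": the same for the moment, N m; "gripper_width": finger opening in mm; "finger_force": force on a finger pad.
Only numpy, scipy, OpenCV 4.12 (cv2) and the standard library are available. Lean on these libraries where they do the work, as an engineer would, in place of code of your own. Each camera call takes 0.05 s, during which the arm holds its last target. There are 200 camera calls.

### The job

Put one rubber chock from the bin into each lane that holds a tin, just in front of that lane's raised steel stop, so that the tin cannot roll away. Then fetch the hex key from its wooden stand, find the recessed hex socket on the rack's gear box with it and wind it anticlockwise (seen from above), regrasping the handle as often as needed, until the stops are fully down and the tins rest against their chocks; no tin may roll off the rack. Put the key back upright in its stand and leave the other things on the worktop where they are.

Things in the scene. Friction and masses are not known exactly. Their poses are not given: they have to be found in the camera images.
- rack: Wooden roll-down rack, fixed, x from -92 to +80 mm, 186 mm wide, open at the front. Origin on the worktop; x points uphill (away from the robot), y to the left, z up. The deck rises 8 degrees along +x, 34 mm high at x = 0. Lanes at y = -60, 0, +60 mm, 54 mm wide between walls 6 mm thick and 10 mm high; 3 mm lip at the front. A released tin rolls down freely until something stops it.
- gearcap: Fixed round rim on the gear box beside the rack (at rack x = -15, y = +123 mm); inside diameter 42, outside 55 mm, its top 64 mm above the worktop; the hex socket lies within it. Origin on the gear box's top, 40 mm up. The gear box is 60 mm square.
- socket (a point): Centre of the mouth of the hex socket, 60 mm above the worktop, 4 mm below the rim's top, opening upwards. Hex hole 21.5 mm across flats, 16 mm deep, mouth chamfered 2.5 mm all round; the hexagon's corners point along the point's own x axis and every 60 degrees from it. It turns with screw.
- screw (a joint): Turn of the hex socket in rad, anticlockwise from above positive: 0 at the start, stops up; 7.85 (five quarter turns) at its end stop, stops fully down. Friction 0.1 N m; it stays where it is left.
- stops (a joint): How far the three stop blades have sunk, in m: 0 up, 0.025 fully down, just under the deck. Driven only by the screw.
- stand_hole0 (a point): Centre of the mouth of the key stand's round hole, 50 mm above the worktop. The stand is a fixed wooden block 56 x 56 x 50 mm; hole 25.5 mm in diameter, 46 mm deep, mouth chamfered 3 mm.
- key_grip (a point): Centre of the T handle of the hex key, a black bar 90 mm long (point x), 14 mm thick (point y), 24 mm high, on a 27 mm hub just below it; the key points down along -z. The key is 104 mm long in all and weighs 0.2 kg. At the start it stands in the stand with this point about 96 mm above the worktop.
- key_tip (a point): Lower end of the hex key, 92 mm below key_grip. The rod is a hexagon 20 mm across flats, tapering to 13 mm over the last 9 mm; its corners point along the point's x axis (the handle's length) and every 60 degrees from it. Seated, the tip is 16 mm below the socket's mouth; in the stand it is 46 mm below the hole's mouth.
- tin_0_center (a point): Centre of a plain aluminium tin lying on its side in lane 0 of the rack (y = -60 mm); 54 mm diameter, 50 mm long, 0.15 kg; point y along its axis, across the lane. It may be absent (None).
- tin_1_center (a point): Centre of a plain aluminium tin lying on its side in lane 1 of the rack (y = 0 mm); 54 mm diameter, 50 mm long, 0.15 kg; point y along its axis, across the lane. It may be absent (None).
- tin_2_center (a point): Centre of a plain aluminium tin lying on its side in lane 2 of the rack (y = 60 mm); 54 mm diameter, 50 mm long, 0.15 kg; point y along its axis, across the lane. It may be absent (None).
- spot_0 (a point): Point on the deck in lane 0 (rack y = -60 mm, x = -32 mm, 29.5 mm above the worktop) where the middle of a chock's underside belongs, its length along the rack's x. It then stands some 8 mm in front of that lane's stop, a steel blade 6 mm thick at rack x = +5 mm, 24 mm above the deck, 26 mm wide.
- spot_1 (a point): Point on the deck in lane 1 (rack y = 0 mm, x = -32 mm, 29.5 mm above the worktop) where the middle of a chock's underside belongs, its length along the rack's x. It then stands some 8 mm in front of that lane's stop, a steel blade 6 mm thick at rack x = +5 mm, 24 mm above the deck, 26 mm wide.
- spot_2 (a point): Point on the deck in lane 2 (rack y = 60 mm, x = -32 mm, 29.5 mm above the worktop) where the middle of a chock's underside belongs, its length along the rack's x. It then stands some 8 mm in front of that lane's stop, a steel blade 6 mm thick at rack x = +5 mm, 24 mm above the deck, 26 mm wide.
- bin: Grey parts bin, fixed, 72 x 166 mm, three compartments along its y (at -54, 0, +54 mm, each 50 mm wide; dividers 38 mm high, front wall 26, rear wall 40 mm). Its floor slopes up 8 degrees along its +x (away from the robot), 20 mm above the worktop in the middle. One chock stands in each.
- chock_0_center (a point): Middle of a chock, 23 mm above its underside. Black rubber wedge foot 52 mm long (point x), 30 mm wide, 18 mm high, sloping alike at both ends; wooden grip fin on top, 32 mm long along x, 14 mm thick along y, 18 to 46 mm above the underside; 0.12 kg. Any chock may serve any tin; spare ones are not needed.
- chock_1_center (a point): Middle of a chock, 23 mm above its underside. Black rubber wedge foot 52 mm long (point x), 30 mm wide, 18 mm high, sloping alike at both ends; wooden grip fin on top, 32 mm long along x, 14 mm thick along y, 18 to 46 mm above the underside; 0.12 kg. Any chock may serve any tin; spare ones are not needed.
- chock_2_center (a point): Middle of a chock, 23 mm above its underside. Black rubber wedge foot 52 mm long (point x), 30 mm wide, 18 mm high, sloping alike at both ends; wooden grip fin on top, 32 mm long along x, 14 mm thick along y, 18 to 46 mm above the underside; 0.12 kg. Any chock may serve any tin; spare ones are not needed.
- jar: Small jar with a yellow lid, 62 mm wide, 71 mm high; a bystander, not to be moved. Origin at the centre of its underside.
- cage: Small white slotted cage, 22 x 62 x 16 mm; a bystander. Origin at the centre of its underside.

How it is judged:
By the outcome, as a careful person would: the job done as asked, in the order asked, and still so for the second after the job is handed in, with the robot touching nothing.
Of tin_0, tin_1, tin_2 only 2 to 3 are there at a start; the rules pass over those that are not, and their reading is None.
At some moment in a run one of chock_0, chock_1, chock_2 may be knocked a few centimetres aside while the robot is not near it.
It also fails if it takes over 210 s, if anything falls off the work surface, if the arm or the gripper's body presses on something with over 40 N, if the wrist force passes 120 N, or if a joint passes its speed limit or range.

## Working session

There is one attempt and no reset: what is moved stays moved. The work goes in short steps, Python scripts to look and compute and a tool call to move; the robot and the scene stay as the last step left them, time stands still between calls to the robot, and variables do not carry over. Pictures are saved under pics/ and viewed, at most 14 in all, crops included, and the job is handed in when it is done.

Besides the shell and the picture viewer there is one more tool, called as name(argument=value, ...) on one line, values as JSON. move_arm: Moves the arm, as the interface text tells. Its arguments: {"type":"object","properties":{"deltas":{"type":"array"},"squeeze":{"type":"number"}},"required":["deltas"]}

```bash
mkdir -p pics; cat > h.py <<'E'
import numpy as np, cv2
from station import manip
from scipy.spatial.transform import Rotation as R
def cloud(name):
    m=manip.camera_model(name); p,d=manip.read_camera(name)
    v,u=np.mgrid[0:384,0:512]; x=(u-m["cx"])/m["fx"]; y=(v-m["cy"])/m["fy"]
    if name=="wrist":
        r=np.hypot(x,y)+1e-9; s=np.tan(r)/r; x=x*s; y=y*s
    P=np.stack([x*d,y*d,d,np.ones_like(d)],-1)@np.linalg.inv(m["world_to_cam"]).T
    P=P[...,:3]; P[d<=0]=np.nan
    return p,P
def save(n,p): cv2.imwrite("pics/"+n+".png",p[...,::-1])
E
python3 - <<'E'
from h import *
s=manip.state(); print(s)
for n in("scene","top"):
    p,P=cloud(n); np.save(n+"P.npy",P); np.save(n+"I.npy",p); save(n,p)
    print(n,manip.camera_model(n)["world_to_cam"].round(2))
E
```

```text
{'time_s': 0.0, 'joint_pos': array([-1.37571516,  0.31173817,  0.01400793,  1.51307301, -0.00438984,
        1.3192053 , -0.02723458]), 'joint_velocities': array([ 4.97203744e-04, -7.73975955e-05, -2.88550636e-04, -9.97251472e-05,
       -3.20581686e-04, -3.79263638e-04,  1.18267467e-03]), 'joint_torque': array([ 2.96679973e-04, -3.79908621e+01,  1.46086696e-01, -2.30595660e+01,
        1.22337727e-02,  1.34723858e-02,  1.98396584e-06]), 'position': array([128.84323746, 533.93499044, 230.20782756]), 'orientation': array([ 1.18099480e-01,  9.93001048e-01, -1.19357728e-03, -8.53457954e-05]), 'wrist_force': array([-0.36356692, -0.38131447, -0.82035694]), 'ft_torque': array([0.0024275 , 0.03186424, 0.00696039]), 'finger_force': 0.0, 'gripper_width': 85.19323350847772}
scene [[-7.5000e-01 -6.6000e-01 -1.0000e-02  4.6138e+02]
 [-2.9000e-01  3.4000e-01 -9.0000e-01  1.6237e+02]
 [ 5.9000e-01 -6.7000e-01 -4.4000e-01  8.6288e+02]
 [ 0.0000e+00  0.0000e+00  0.0000e+00  1.0000e+00]]
top [[-3.0000e-02 -1.0000e+00 -1.0000e-02  1.8593e+02]
 [-9.8000e-01  3.0000e-02 -1.8000e-01  4.6711e+02]
 [ 1.8000e-01  0.0000e+00 -9.8000e-01  8.6569e+02]
 [ 0.0000e+00  0.0000e+00  0.0000e+00  1.0000e+00]]
```

View pics/top.png

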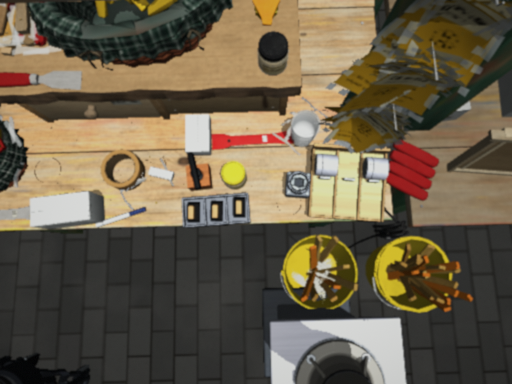

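View pics/scene.png

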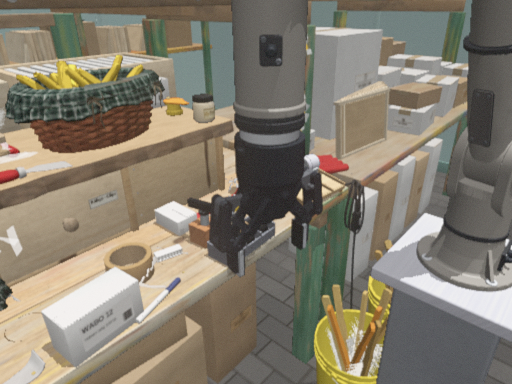

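The top view shows the rack at about (348,185), with tins in the left lane 2 (326,163) and the right lane 0 (375,168) and none in the middle lane. The gear box is at (297,183), the key stand at (199,173), the jar at (233,174) and the bin at (216,209). The scene view is mostly blocked by the arm.

```bash
python3 - <<'E'
from h import *
P=np.load("topP.npy"); p=np.load("topI.npy")
z=P[...,2]
c=p[125:230,150:400]; cv2.imwrite("pics/c1.png",cv2.resize(c,None,fx=3.2,fy=3.2,interpolation=cv2.INTER_CUBIC)[...,::-1])
np.set_printoptions(precision=0,suppress=True,linewidth=200)
for n,(v,u) in dict(tin2=(163,326),tin0=(168,375),gear=(183,297),stand=(173,199),bin=(209,216),rack=(185,348),jar=(174,233),tbl=(180,270),ctop=(209,194),c1=(209,216),c2=(208,239)).items(): print(n,P[v,u])
def fit(n,u0,u1,v0,v1,zl,zh):
    q=P[v0:v1,u0:u1].reshape(-1,3); q=q[(q[:,2]>zl)&(q[:,2]<zh)]
    r=cv2.minAreaRect(q[:,:2].astype(np.float32)); print(n,len(q),r,q.mean(0))
fit("rack",305,395,145,225,22,52)
fit("gearbox",280,312,165,202,32,50)
fit("gearcap",280,312,165,202,57,70)
fit("stand",184,214,145,192,44,56)
fit("key",184,214,145,192,85,120)
fit("bin",178,254,188,230,20,60)
for i,(a,b) in enumerate([(184,204),(207,226),(229,250)]): fit("fin%d"%i,a,b,190,225,48,80)
fit("tin2",312,340,148,180,70,120); fit("tin0",362,390,148,185,70,120)
E
```

```text
tin2 [519.  14.  92.]
tin0 [503. -99.  94.]
gear [482.  80.  43.]
stand [506. 317.  81.]
bin [420. 278.  67.]
rack [476. -49.  30.]
jar [504. 236.  70.]
tbl [501. 146.   1.]
ctop [424. 334.  49.]
c1 [420. 278.  67.]
c2 [421. 224.  65.]
rack 3996 ((484.2146301269531, -52.362823486328125), (226.74412536621094, 199.50466918945312), 85.48130798339844) [471. -49.  33.]
gearbox 326 ((482.76995849609375, 77.1845703125), (64.70094299316406, 88.155517578125), 87.9654769897461) [475.  74.  40.]
gearcap 264 ((481.61248779296875, 78.45085144042969), (51.27996063232422, 54.887638092041016), 86.10108184814453) [481.  78.  61.]
stand 317 ((507.680908203125, 327.1871643066406), (56.75271987915039, 56.15768051147461), 5.9482598304748535) [507. 324.  49.]
key 261 ((508.09246826171875, 326.93414306640625), (89.79499053955078, 14.50953197479248), 12.259355545043945) [506. 326. 105.]
bin 1340 ((434.4808044433594, 285.5527038574219), (95.69503021240234, 166.1319122314453), 2.9941251277923584) [429. 287.  32.]
fin0 87 ((415.6203308105469, 339.7737121582031), (12.235660552978516, 29.14408302307129), 88.70037078857422) [416. 339.  63.]
fin1 78 ((416.1521301269531, 282.56341552734375), (12.234912872314453, 29.197628021240234), 89.09021759033203) [416. 282.  64.]
fin2 82 ((423.9932861328125, 226.60755920410156), (13.83702278137207, 28.827791213989258), 87.84984588623047) [425. 227.  63.]
tin2 467 ((528.688232421875, 11.614435195922852), (51.4085578918457, 68.84634399414062), 86.40957641601562) [517.  13.  86.]
tin0 566 ((517.547119140625, -108.97423553466797), (75.76622772216797, 74.76183319091797), 3.747558832168579) [ 512. -105.   86.]
```

View pics/c1.png

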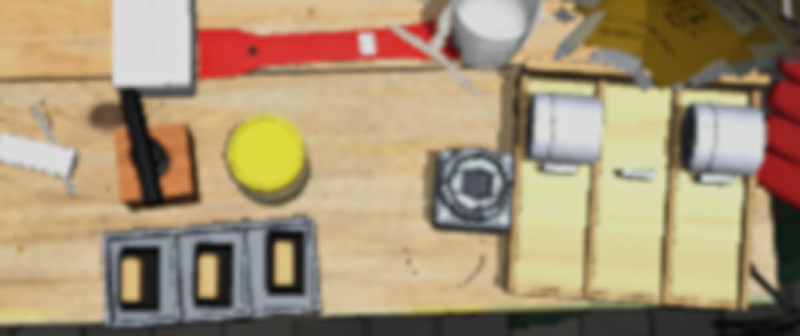

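```bash
cat >> h.py <<'E'
def go(x,y,z,yaw=None):
    """deltas from the measured pose to world x,y,z with tool y at world angle yaw+90deg (mod 180)"""
    s=manip.state(); r=R.from_quat(s["orientation"]); M=r.as_matrix()
    d=M.T@(np.array([x,y,z])-s["position"]); a=np.arctan2(M[1,1],M[0,1])-np.pi/2
    t=0 if yaw is None else (a-np.radians(yaw)+np.pi/2)%np.pi-np.pi/2
    print("delta",d.round(1),"turn",round(t,3),"q7",s["joint_pos"][6].round(2),"now",s["position"].round(1),"yaw",np.degrees(a).round(1),"w",s["gripper_width"].round(1),"t",s["time_s"])
E
python3 - <<'E'
from h import *
m=manip.camera_model("wrist"); C=np.linalg.inv(m["world_to_cam"]); print({k:m[k] for k in("fx","cx","cy")})
M=R.from_quat(manip.state()["orientation"]).as_matrix()
print("cam in tool",(M.T@(C[:3,3]-manip.state()["position"])).round(1),(M.T@C[:3,:3]).round(2))
go(415,283,170,2)
P=np.load("topP.npy"); 
q=P[165:222,312:385].reshape(-1,3); q=q[(q[:,2]>18)&(q[:,2]<50)]
for _ in range(5):
    A=np.c_[q[:,:2],np.ones(len(q))]; c=np.linalg.lstsq(A,q[:,2],rcond=None)[0]; q=q[abs(A@c-q[:,2])<3]
print(len(q),c,np.degrees(np.arctan2(c[1],c[0])),np.degrees(np.arctan(np.hypot(*c[:2]))))
E
```

```text
{'fx': 297.3186396354542, 'cx': 258.6163316161935, 'cy': 188.28956119207007}
cam in tool [  84.4    0.6 -141.9] [[ 0.   -0.95 -0.32]
 [ 1.    0.   -0.  ]
 [ 0.   -0.32  0.95]]Traceback (most recent call last):
  File "<stdin>", line 5, in <module>
  File "h.py", line 18, in go
    print("delta",d.round(1),"turn",round(t,3),"q7",s["joint_pos"][6].round(2),"now",s["position"].round(1),"yaw",np.degrees(a).round(1),"w",s["gripper_width"].round(1),"t",s["time_s"])
                                                                                                                                             ^^^^^^^^^^^^^^^^^^^^^^^^
AttributeError: 'float' object has no attribute 'round'
```

```bash
sed -i 's/s\["gripper_width"\].round(1)/round(s["gripper_width"],1)/' h.py
python3 - <<'E'
from h import *
go(415,283,170,2)
P=np.load("topP.npy"); 
q=P[165:222,312:385].reshape(-1,3); q=q[(q[:,2]>18)&(q[:,2]<50)]
for _ in range(5):
    A=np.c_[q[:,:2],np.ones(len(q))]; c=np.linalg.lstsq(A,q[:,2],rcond=None)[0]; q=q[abs(A@c-q[:,2])<3]
print(len(q),c,np.degrees(np.arctan2(c[1],c[0])),np.degrees(np.arctan(np.hypot(*c[:2]))))
E
```

```text
delta [-337.  -176.8   60.8] turn -0.272 q7 -0.03 now [128.8 534.  230.3] yaw -13.6 w 85.4 t 0.1
2281 [ 1.37370619e-01 -1.85361045e-02 -3.39198088e+01] -7.684790180902788 7.891798043402649
```

move_arm(deltas=[[0,-337,-177,40,-0.27],[0,-337,-177,40,-0.27],[0,-337,-177,40,-0.27],[0,-337,-177,40,-0.27],[0,-337,-177,40,-0.27],[0,-337,-177,40,-0.27],[0,-337,-177,40,-0.27],[0,-337,-177,40,-0.27],[0,-337,-177,40,-0.27],[0,-337,-177,40,-0.27]], squeeze=40)

```text
time_s: 0.93
position: [420.3, 275.9, 190.5]
orientation: [-0.011, 1.0, -0.003, 0.001]
wrist_force: [1.0, -0.9, -0.5]
gripper_width: 42.7
finger_force: 0.0
```

```bash
python3 - <<'E'
from h import *
p,P=cloud("wrist"); np.save("w1.npy",P); save("w1",p)
z=P[...,2]
q=P.reshape(-1,3)
for i,(x,y) in enumerate([(416,339),(416,282),(424,227)]):
    k=q[(abs(q[:,0]-x)<28)&(abs(q[:,1]-y)<20)&(q[:,2]>50)&(q[:,2]<90)]
    if len(k)<30: print(i,len(k)); continue
    r=cv2.minAreaRect(k[:,:2].astype(np.float32)); print("fin",i,len(k),r,k[:,2].max())
k=q[(abs(q[:,0]-430)<60)&(abs(q[:,1]-285)<100)&(q[:,2]>33)&(q[:,2]<43)]
print("bin",cv2.minAreaRect(k[:,:2].astype(np.float32)))
go(415,283,170,2)
E
```

```text
fin 0 553 ((413.83587646484375, 341.72528076171875), (15.083219528198242, 32.6105842590332), 88.750244140625) 67.65514028787192
fin 1 493 ((414.6777038574219, 284.1287841796875), (14.011507034301758, 30.98587989807129), 86.8381576538086) 67.4970624946211
fin 2 507 ((423.54791259765625, 227.32521057128906), (13.643488883972168, 32.26139450073242), 88.45176696777344) 68.17208888418304
bin ((437.3962707519531, 286.3714904785156), (104.12745666503906, 166.44757080078125), 3.274132013320923)
delta [ 5.3  7.2 20.3] turn -0.014 q7 1.03 now [420.4 276.  190.4] yaw 1.2 w 42.5 t 0.9833
```

View pics/w1.png

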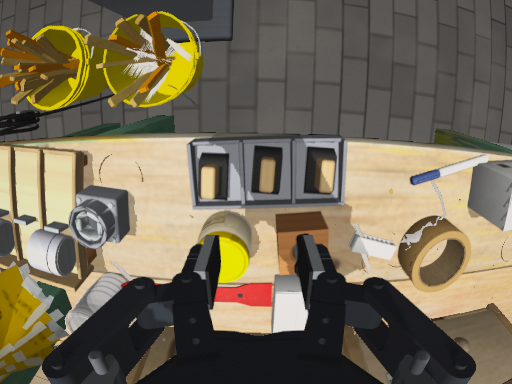

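The wrist view shows the bin with fins at (207,180), (265,175) and (322,175), which are chocks 2, 1 and 0. The gear box with its socket is at (92,222) and the key stand at (302,235).

```bash
python3 - <<'E'
from h import *
go(423.5,227.3,85,-1.5)
E
```

```text
delta [ -1.9 -48.2 105.6] turn 0.047 q7 1.03 now [420.4 276.  190.4] yaw 1.2 w 42.5 t 0.9833
```

move_arm(deltas=[[0,-2,-24,35,0.02],[0,-2,-48,70,0.047],[0,-2,-48,105,0.047],[0,-2,-48,105,0.047],[0,-2,-48,105,0.047],[0,-2,-48,105,0.047],[0,-2,-48,120,0.047],[0,-2,-48,120,0.047],[0,-2,-48,120,0.047],[0,-2,-48,120,0.047]])

```text
time_s: 1.82
position: [419.7, 237.1, 73.1]
orientation: [0.006, 1.0, 0.001, 0.001]
wrist_force: [0.5, 0.7, 0.8]
gripper_width: 42.7
finger_force: 0.0
```

```bash
python3 - <<'E'
from h import *
go(423.5,227.3,42,-1.5)
E
```

```text
delta [-3.8 -9.8 31.1] turn 0.014 q7 1.1 now [419.7 237.1  73.1] yaw -0.7 w 42.7 t 1.8167
```

move_arm(deltas=[[0,-4,-10,0,0.014],[0,-4,-10,0,0.014],[0,-4,-10,10,0.014],[0,-4,-10,20,0.014],[0,-4,-10,31,0.014],[0,-4,-10,31,0.014],[-1,-4,-10,31,0.014],[-1,-4,-10,31,0.014],[-1,-4,-10,31,0.014],[-1,-4,-10,31,0.014]])

```text
time_s: 2.65
position: [422.8, 225.9, 40.6]
orientation: [0.014, 1.0, 0.0, 0.0]
wrist_force: [-0.1, -0.2, -1.4]
gripper_width: 13.2
finger_force: 40.0
```

```bash
python3 - <<'E'
from h import *
go(423.5,227.3,42,-1.5); s=manip.state();print(s["wrist_force"],s["finger_force"])
E
```

```text
delta [-0.6  1.5 -1.4] turn -0.001 q7 1.12 now [422.8 225.9  40.6] yaw -1.6 w 13.2 t 2.65
[-0.13628586 -0.23583294 -1.40294272] 40.030328035354614
```

move_arm(deltas=[[-1,0,0,-30,0],[-1,0,0,-65,0],[-1,0,-20,-100,0],[-1,0,-60,-130,0],[-1,0,-100,-140,0],[-1,0,-140,-140,0],[-1,0,-180,-140,0],[-1,0,-220,-140,0],[-1,0,-220,-140,0],[-1,0,-220,-140,0]])

```text
time_s: 3.48
position: [416.2, 2.5, 180.7]
orientation: [0.018, 1.0, 0.0, 0.0]
wrist_force: [0.0, 0.6, -1.7]
gripper_width: 13.5
finger_force: 40.0
```

move_arm(deltas=[[-1,0,-40,0,0],[-1,0,-40,0,0],[-1,0,-40,0,0],[-1,0,-40,0,0],[-1,0,-40,0,0],[-1,0,-40,0,0],[-1,0,-40,0,0],[-1,0,-40,0,0],[-1,0,-40,0,0],[-1,0,-40,0,0]])

```text
time_s: 4.32
position: [415.3, -34.1, 180.3]
orientation: [0.014, 1.0, 0.0, -0.0]
wrist_force: [0.5, 0.4, 0.8]
gripper_width: 13.3
finger_force: 40.0
```

```bash
python3 - <<'E'
from h import *
go(423.5,0,180,-1.5)
p,P=cloud("wrist"); np.save("w2.npy",P); save("w2",p)
E
```

```text
delta [-7.2 34.3  0.3] turn -0.001 q7 1.63 now [415.3 -34.1 180.3] yaw -1.6 w 13.3 t 4.3167
```

View pics/w2.png

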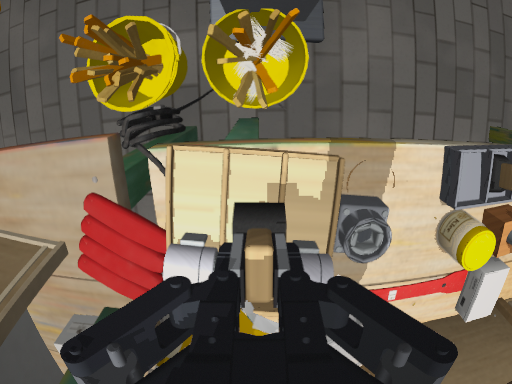

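The wrist view shows the held chock in the centre. The rack's front edge runs from (170,147) to (338,158), with lane walls at columns ~225 and ~283. The gear cap is at (365,238) and the two tins are behind the gripper.

```bash
cat > rack.py <<'E'
from h import *
from scipy.optimize import minimize
np.set_printoptions(precision=2,suppress=True)
def capfit(P,c=(482,78)):
    q=P.reshape(-1,3); q=q[(np.hypot(q[:,0]-c[0],q[:,1]-c[1])<36)&(abs(q[:,2]-64)<4)]
    return (*cv2.minEnclosingCircle(q[:,:2].astype(np.float32)),len(q),np.median(q[:,2]))
for f in("w2","topP"):
    P=np.load(f+".npy"); print(f,"cap",capfit(P))
    q=P.reshape(-1,3); q=q[(q[:,0]>370)&(q[:,0]<500)&(q[:,1]>-160)&(q[:,1]<60)&(q[:,2]>15)&(q[:,2]<60)]
    k=q
    for _ in range(8):
        A=np.c_[k[:,:2],np.ones(len(k))]; c=np.linalg.lstsq(A,k[:,2],rcond=None)[0]; k=k[abs(A@c-k[:,2])<2.5]
    res=q[:,2]-np.c_[q[:,:2],np.ones(len(q))]@c
    w=q[(res>6)&(res<13)]; d=q[abs(res)<2.5]
    # rack model: wall points lie at y=-90,-30,30,90
    def cost(v):
        t,b=v; y=-np.sin(t)*w[:,0]+np.cos(t)*w[:,1]-b
        e=np.min(abs(y[:,None]-np.array([-90,-30,30,90])),1); return np.minimum(e,8).sum()
    best=min((minimize(cost,(np.radians(t),b),method="Nelder-Mead") for t in(-8,-5,-2,1) for b in range(-50,50,8)),key=lambda r:r.fun)
    t,b=best.x; 
    # height: deck 34mm at x=0 -> x origin along
    C=np.array([np.cos(t),np.sin(t)]);N=np.array([-C[1],C[0]])
    xx=w[:,:2]@C
    print("plane yaw",np.degrees(np.arctan2(c[1],c[0])),"slope",np.degrees(np.arctan(np.hypot(*c[:2]))),"walls yaw",np.degrees(t),"b",b,best.fun/len(w),len(w))
    dx=d[:,:2]@C; print("front x (-92):",np.percentile(dx,.5)," deck z=34 at",[(lambda a:a)((34-c[2]-(b*N)@c[:2])/(C@c[:2]))])
    cc=np.array(capfit(P)[0]); print("cap in rack: along",cc@C," across",cc@N-b)
E
python3 rack.py
```

```text
w2 cap ((480.6686706542969, 78.51103973388672), 28.233522415161133, 778, np.float64(62.60836659484366))
plane yaw -4.5949906331832375 slope 9.486966688725209 walls yaw -5.300396186902224 b 0.6651319449567186 2.451010699033645 2318
front x (-92): 392.37155025916434  deck z=34 at [np.float64(476.8940869676585)]
cap in rack: along 471.3607085638767  across 121.91315622560387
topP cap ((481.6022033691406, 78.20956420898438), 27.61644172668457, 168, np.float64(62.39245431770155))
plane yaw -5.810762644021393 slope 9.01107912123146 walls yaw -5.958519341737319 b 5.550435065830889 2.159286771044404 444
front x (-92): 393.7543251953365  deck z=34 at [np.float64(479.7804300613066)]
cap in rack: along 470.881444355975  across 122.23095475679219
```

```bash
python3 - <<'E'
from h import *
go(451.3,17.9,90,-5.5)
E
```

```text
delta [-34.5  53.   90.3] turn 0.068 q7 1.63 now [415.4 -34.2 180.3] yaw -1.6 w 13.3 t 4.3667
```

move_arm(deltas=[[-1,-17,26,0,0.068],[-1,-34.5,53,20,0.068],[-1,-34.5,53,50,0.068],[-1,-34.5,53,80,0.068],[-1,-34.5,53,90,0.068],[-1,-34.5,53,100,0.068],[-1,-34.5,53,100,0.068],[-1,-34.5,53,100,0.068],[-1,-34.5,53,100,0.068],[-1,-34.5,53,100,0.068]])

```text
time_s: 5.2
position: [452.8, 17.7, 81.9]
orientation: [0.048, 0.999, 0.0, 0.002]
wrist_force: [0.1, 1.0, -0.8]
gripper_width: 13.5
finger_force: 40.0
```

```bash
python3 - <<'E'
from h import *
go(451.3,17.9,50.5,-5.5)
E
```

```text
delta [ 1.6  0.  31.3] turn -0.0 q7 1.54 now [452.8  17.7  81.9] yaw -5.5 w 13.5 t 5.2
```

move_arm(deltas=[[-1,1.5,0,10,0],[-1,1.5,0,20,0],[-1,1.5,0,26,0],[-1,1.5,0,29,0],[-1,1.5,0,30,0],[-1,1.5,0,31,0],[-1,1.5,0,31,0],[-1,1.5,0,31,0],[-1,1.5,0,31,0],[-1,1.5,0,31,0]])

```text
time_s: 6.03
position: [450.1, 17.9, 49.5]
orientation: [0.048, 0.999, 0.0, 0.0]
wrist_force: [-0.8, -0.2, -1.1]
gripper_width: 13.4
finger_force: 40.0
```

move_arm(deltas=[[-1,0,0,0.5,0],[-1,0,0,1,0],[-1,0,0,1,0],[-1,0,0,1.5,0],[-1,0,0,1.5,0],[-1,0,0,2,0],[-1,0,0,2,0],[-1,0,0,2,0],[-1,0,0,2,0],[-1,0,0,2,0]])

```text
time_s: 6.87
position: [450.1, 18.0, 49.2]
orientation: [0.048, 0.999, 0.001, 0.0]
wrist_force: [-4.8, -0.3, 13.5]
gripper_width: 13.4
finger_force: 42.2
```

Contact with the deck. Open and rise.

move_arm(deltas=[[-1,0,0,-1.5,0],[-0.2,0,0,-1.5,0],[-0.2,0,0,-1.5,0],[-0.2,0,0,-1.5,0],[-0.2,0,0,-10,0],[-0.2,0,0,-40,0],[-0.2,0,0,-80,0],[-0.2,0,0,-120,0],[-0.2,0,0,-130,0],[-0.2,0,0,-130,0]])

```text
time_s: 7.7
position: [453.0, 18.0, 181.5]
orientation: [0.048, 0.999, 0.001, 0.005]
wrist_force: [-0.8, 0.9, -0.6]
gripper_width: 33.8
finger_force: 0.0
```

```bash
cat > fins.py <<'E'
from h import *
import sys
# top view: fins in bin and on rack; deck area fins
p,P=cloud("top"); q=P.reshape(-1,3); np.save("t2.npy",P)
C=np.array([.9954,-.0958]);N=np.array([.0958,.9954]);O=np.array([484.4,-45.5])
for n,x,y in [("c0",415,340),("c1",415,283),("c2",424,227),("s2",452,18),("s1",446,-42),("s0",441,-101)]:
    k=q[(abs(q[:,0]-x)<32)&(abs(q[:,1]-y)<24)&(q[:,2]>52)&(q[:,2]<90)]
    if len(k)<30: print(n,len(k)); continue
    r=cv2.minAreaRect(k[:,:2].astype(np.float32)); c=np.array(r[0])-O
    print(n,len(k),np.round(r[0],1),np.round(r[1],1),round(r[2],1),"zmax",round(k[:,2].max(),1),"rack",(c@C).round(1),(c@N).round(1))
E
python3 fins.py; python3 -c "
from h import *
p,P=cloud('wrist'); save('w3',p); np.save('w3.npy',P); q=P.reshape(-1,3)
for x,y in((452,18),):
    k=q[(abs(q[:,0]-x)<32)&(abs(q[:,1]-y)<24)&(q[:,2]>55)&(q[:,2]<85)];print(cv2.minAreaRect(k[:,:2].astype(np.float32)),k[:,2].max())
go(414.5,284,120,-3)"
```

```text
c0 79 [415.6 340. ] [12.7 29.2] 88.4 zmax 70.0 rack -105.4 377.1
c1 78 [416.  282.6] [12.3 29. ] 88.8 zmax 67.5 rack -99.5 320.0
c2 0
s2 88 [452.2  18.1] [13.8 31.8] 84.2 zmax 77.9 rack -38.2 60.2
s1 0
s0 0
((450.6376953125, 18.797962188720703), (13.279370307922363, 31.50126838684082), 84.4025650024414) 77.33835507202258
delta [ 60.4 261.5  57.4] turn -0.043 q7 1.47 now [449.6  18.  177.3] yaw -5.5 w 34.5 t 7.8
```

View pics/w3.png

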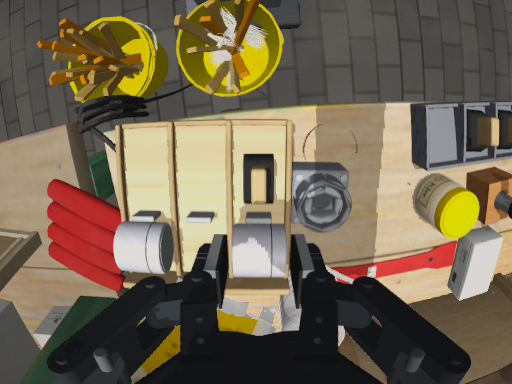

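The wrist view shows the chock standing square in lane 2 at (258,180), just in front of the stop and tin (258,245). The middle lane is empty and lane 0's tin is at (143,247).

move_arm(deltas=[[0,10,40,0,-0.05],[0,20,80,0,-0.05],[0,30,120,0,-0.05],[0,40,160,0,-0.05],[0,50,200,10,-0.05],[0,60,240,30,-0.05],[0,60,261,60,-0.05],[0,60,261,90,-0.05],[0,60,261,90,-0.05],[0,60,261,90,-0.05]])

```text
time_s: 8.63
position: [412.4, 281.1, 84.2]
orientation: [0.023, 1.0, -0.003, -0.003]
wrist_force: [-0.5, -0.3, 0.8]
gripper_width: 42.7
finger_force: 0.0
```

move_arm(deltas=[[0,0,0,0,0],[0,0,0,0,0],[0,0,0,0,0],[0,0,0,0,0],[0,0,0,0,0],[0,0,0,0,0],[0,0,0,0,0],[0,0,0,0,0],[0,0,0,0,0],[0,0,0,0,0]])

```text
time_s: 9.47
position: [415.0, 283.4, 87.3]
orientation: [0.023, 1.0, -0.0, -0.0]
wrist_force: [0.4, 0.3, -0.6]
gripper_width: 43.0
finger_force: 0.0
```

```bash
python3 -c "
from h import *
p,P=cloud('wrist'); q=P.reshape(-1,3)
for x,y in((415,284),(415,340)):
    k=q[(abs(q[:,0]-x)<32)&(abs(q[:,1]-y)<24)&(q[:,2]>53)&(q[:,2]<75)];print(len(k),cv2.minAreaRect(k[:,:2].astype(np.float32)),k[:,2].max())
go(414.7,284,41,-2)"
```

```text
1079 ((414.790771484375, 284.2375183105469), (13.474896430969238, 31.22519874572754), 87.09598541259766) 67.70022725917886
1136 ((413.5489196777344, 341.7771911621094), (14.813664436340332, 31.74256706237793), 88.42325592041016) 67.98857556158956
delta [ 0.3  0.6 46.2] turn -0.011 q7 0.98 now [415.  283.4  87.2] yaw -2.6 w 43.1 t 9.5167
```

move_arm(deltas=[[0,0,0.5,15,0],[0,0,0.5,30,0],[0,0,0.5,40,0],[0,0,0.5,46,0],[0,0,0.5,46,0],[0,0,0.5,46,0],[-1,0,0.5,46,0],[-1,0,0.5,46,0],[-1,0,0.5,46,0],[-1,0,0.5,46,0]])

```text
time_s: 10.35
position: [415.6, 284.3, 42.1]
orientation: [0.023, 1.0, 0.001, 0.001]
wrist_force: [-0.6, -0.8, 2.7]
gripper_width: 13.2
finger_force: 40.9
```

```bash
python3 -c "
from h import *
go(440,-101,180,-5.5)"
```

```text
delta [ -42.1 -383.7 -138.3] turn 0.05 q7 1.0 now [415.6 284.3  42.1] yaw -2.6 w 13.2 t 10.35
```

move_arm(deltas=[[-1,0,0,-40,0],[-1,0,0,-80,0],[-1,0,-20,-110,0],[-1,0,-60,-130,0],[-1,0,-100,-130,0],[-1,0,-140,-130,0],[-1,0,-180,-130,0],[-1,0,-220,-130,0],[-1,0,-260,-130,0],[-1,0,-300,-130,0]])

```text
time_s: 11.18
position: [400.5, -17.5, 171.4]
orientation: [0.023, 1.0, 0.0, 0.0]
wrist_force: [1.3, -0.6, -0.8]
gripper_width: 13.5
finger_force: 40.5
```

```bash
python3 -c "
from h import *
go(441.3,-101.5,90,-5.5)"
```

```text
delta [-44.5 -82.1  81.3] turn 0.051 q7 1.56 now [400.5 -17.5 171.4] yaw -2.6 w 13.5 t 11.1833
```

move_arm(deltas=[[-1,-22,-40,0,0.051],[-1,-42,-83,0,0.051],[-1,-42,-83,30,0.051],[-1,-42,-83,60,0.051],[-1,-42,-83,80,0.051],[-1,-42,-83,90,0.051],[-1,-42,-83,90,0.051],[-1,-42,-83,90,0.051],[-1,-42,-83,90,0.051],[-1,-42,-83,90,0.051]])

```text
time_s: 12.02
position: [441.0, -100.6, 82.8]
orientation: [0.048, 0.999, 0.0, 0.002]
wrist_force: [0.6, -0.6, -1.5]
gripper_width: 12.7
finger_force: 40.4
```

```bash
python3 -c "
from h import *
go(441.3,-101.5,51.5,-5.5)"
```

```text
delta [-0.3 -0.9 31.3] turn -0.0 q7 1.85 now [ 441.  -100.6   82.8] yaw -5.5 w 12.7 t 12.0167
```

move_arm(deltas=[[-1,0,-1,10,0],[-1,0,-1,20,0],[-1,0,-1,27,0],[-1,0,-1,30,0],[-1,0,-1,31,0],[-1,0,-1,31.5,0],[-1,0,-1,31.5,0],[-1,0,-1,31.5,0],[-1,0,-1,31.5,0],[-1,0,-1,31.5,0]])

```text
time_s: 12.85
position: [438.3, -101.3, 51.2]
orientation: [0.048, 0.999, 0.001, -0.001]
wrist_force: [-7.8, 1.8, 19.8]
gripper_width: 13.4
finger_force: 43.5
```

move_arm(deltas=[[-1,-2,0,-2,0],[-1,-2.5,0,-2,0],[-1,-2.5,0,-1,0],[-0.2,-2.5,0,-1,0],[-0.2,-2.5,0,-1,0],[-0.2,-2.5,0,-1,0],[-0.2,-2.5,0,-10,0],[-0.2,-2.5,0,-50,0],[-0.2,-2.5,0,-90,0],[-0.2,-2.5,0,-130,0]])

```text
time_s: 13.68
position: [441.0, -102.0, 181.3]
orientation: [0.049, 0.999, -0.0, -0.001]
wrist_force: [1.6, 0.4, -0.2]
gripper_width: 33.9
finger_force: 0.0
```

```bash
python3 fins.py; python3 -c "
from h import *
go(507.8,327,190,0)
P=np.load('t2.npy'); q=P.reshape(-1,3)
k=q[(abs(q[:,0]-507)<60)&(abs(q[:,1]-326)<40)&(q[:,2]>95)&(q[:,2]<125)];print(cv2.minAreaRect(k[:,:2].astype(np.float32)),k[:,2].max())"
```

```text
c0 79 [415.5 339.9] [12.5 29.4] 89.4 zmax 68.0 rack -105.5 377.0
c1 0
c2 0
s2 93 [451.9  17.8] [14.7 30.9] 84.7 zmax 77.5 rack -38.4 59.9
s1 0
s0 107 [ 443.5 -101.7] [14.7 31.8] 84.0 zmax 77.5 rack -35.3 -59.8
delta [-1.850e+01  4.344e+02 -2.000e-01] turn -0.098 q7 1.77 now [ 447.  -103.5  189.5] yaw -5.6 w 34.0 t 13.7333
((508.0484619140625, 327.0033874511719), (89.98853302001953, 14.330336570739746), 12.346261024475098) 110.36772441739515
```

The top view puts lane 0's chock in place at rack x about -29, lane 2's at -32. Next I take a close look at the socket.

```bash
python3 -c "
from h import *
go(505,80,135,-5.6)"
```

```text
delta [-39.  188.3  55.1] turn 0.0 q7 1.77 now [ 447.  -103.5  189.5] yaw -5.6 w 34.0 t 13.7333
```

move_arm(deltas=[[0,0,40,-20,0],[0,0,80,-10,0],[0,-15,120,0,0],[0,-25,160,10,0],[0,-39,188,20,0],[0,-39,188,40,0],[0,-39,188,55,0],[0,-39,188,55,0],[0,-39,188,55,0],[0,-39,188,55,0]])

```text
time_s: 14.57
position: [499.5, 81.0, 125.9]
orientation: [0.049, 0.999, 0.0, 0.001]
wrist_force: [0.4, 0.4, -0.0]
gripper_width: 42.8
finger_force: 0.0
```

move_arm(deltas=[[0,0,0,0,0],[0,0,0,0,0],[0,0,0,0,0],[0,0,0,0,0],[0,0,0,0,0],[0,0,0,0,0],[0,0,0,0,0],[0,0,0,0,0],[0,0,0,0,0],[0,0,0,0,0]])

```text
time_s: 15.4
position: [498.9, 81.5, 124.8]
orientation: [0.048, 0.999, -0.0, -0.0]
wrist_force: [0.1, -0.6, -0.1]
gripper_width: 42.5
finger_force: 0.0
```

```bash
python3 - <<'E'
from h import *
m=manip.camera_model("wrist")
p,P=cloud("wrist"); np.save("w4.npy",P); np.save("w4I.npy",p)
# rectified orthographic view of plane z=60 : 0.1mm/px, rows=-x, cols=-y (top-view layout)
def ortho(p,m,cx,cy,z,h,s):
    g=np.arange(-h,h,s); X,Y=np.meshgrid(cx-g,cy-g,indexing="ij")
    Q=np.stack([X,Y,np.full_like(X,z),np.ones_like(X)],-1)@m["world_to_cam"].T
    r=np.hypot(Q[...,0],Q[...,1]); t=np.arctan2(r,Q[...,2])/r
    return cv2.remap(p,(m["cx"]+m["fx"]*t*Q[...,0]).astype(np.float32),(m["cy"]+m["fy"]*t*Q[...,1]).astype(np.float32),cv2.INTER_CUBIC)
o=ortho(p,m,481,78.4,60,32,.1); o2=ortho(p,m,481,78.4,64,32,.1)
cv2.imwrite("pics/sock.png",cv2.resize(np.hstack([o,o2]),(800,400))[...,::-1])
q=P.reshape(-1,3); k=q[(np.hypot(q[:,0]-481,q[:,1]-78)<35)&(abs(q[:,2]-63)<3)]
k=k[np.hypot(k[:,0]-481,k[:,1]-78.4)<31]
print("cap",cv2.minEnclosingCircle(k[:,:2].astype(np.float32)),len(k),np.median(k[:,2]))
a=q[(np.hypot(q[:,0]-481,q[:,1]-78.4)<20)]
ang=np.degrees(np.arctan2(a[:,1]-78.4,a[:,0]-481)); print("depth in hole:",np.percentile(a[:,2],[1,10,50,90]).round(1))
low=a[a[:,2]<52]; print("hole",len(low),low.mean(0),cv2.minEnclosingCircle(low[:,:2].astype(np.float32)))
go(481,78,135,-5.6)
E
```

```text
cap ((480.8930969238281, 79.03511047363281), 27.835481643676758) 1869 62.816277635083594
depth in hole: [ 42.7  58.3 205.8 220.3]
hole 670 [482.86034954  78.20847738  44.24460065] ((476.18994140625, 78.29168701171875), 19.220827102661133)
delta [ 17.4  -5.2 -10.2] turn 0.001 q7 1.43 now [498.8  81.5 124.8] yaw -5.5 w 42.7 t 15.45
```

View pics/sock.png

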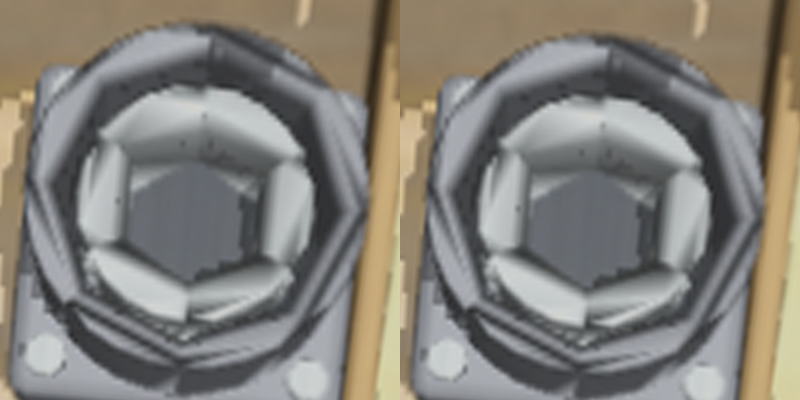

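The rectified view shows the socket hexagon centred near (198,203), so world (480.7, 78.7). Its corners lie at about -5.5° modulo 60°, in line with the rack.

```bash
python3 -c "
from h import *
go(508,327,170,12.35)"
```

```text
delta [ 14.5 245.2 -45.2] turn -0.312 q7 1.43 now [498.8  81.5 124.8] yaw -5.5 w 42.7 t 15.45
```

move_arm(deltas=[[0,0,0,-30,0.125],[0,14,40,-45,0.25],[0,14,80,-45,0.375],[0,14,120,-45,0.5],[0,14,160,-45,0.625],[0,14,200,-45,0.75],[0,14,240,-45,0.875],[0,14,245,-45,1.0],[0,14,245,-45,1.125],[0,14,245,-45,1.25]])

```text
time_s: 16.28
position: [508.0, 328.6, 169.1]
orientation: [0.615, 0.789, -0.0, 0.0]
wrist_force: [0.1, -0.8, 1.2]
gripper_width: 42.9
finger_force: 0.0
```

move_arm(deltas=[[0,0,0,0,0.125],[0,0,0,0,0.25],[0,0,0,0,0.375],[0,0,0,0,0.5],[0,0,0,0,0.625],[0,0,0,0,0.75],[0,0,0,0,0.875],[0,0,0,0,1.0],[0,0,0,0,1.125],[0,0,0,0,1.25]])

```text
time_s: 17.12
position: [508.4, 326.9, 169.7]
orientation: [0.961, 0.278, -0.0, -0.0]
wrist_force: [-0.1, 0.2, 0.4]
gripper_width: 42.5
finger_force: 0.0
```

```bash
python3 -c "
from h import *
go(508,327,125,12.35)"
```

```text
delta [-0.3 -0.3 44.7] turn 0.348 q7 -1.25 now [508.4 326.9 169.7] yaw -147.7 w 42.5 t 17.1167
```

move_arm(deltas=[[0,0,0,0,0.12],[0,0,0,10,0.24],[0,0,0,30,0.348],[0,0,0,50,0.348],[0,0,0,70,0.348],[0,0,0,78,0.348],[0,0,0,82,0.348],[0,0,0,82,0.348],[-1,0,0,82,0.348],[-1,0,0,82,0.348]], squeeze=70)

```text
time_s: 17.95
position: [509.7, 327.0, 89.2]
orientation: [0.994, 0.111, 0.001, -0.001]
wrist_force: [0.5, 0.7, -0.2]
gripper_width: 19.2
finger_force: 0.0
```

move_arm(deltas=[[-1,0,0,0,0],[-1,0,0,0,0],[-1,0,0,0,0],[-1,0,0,0,0],[-1,0,0,0,0],[-1,0,0,0,0],[-1,0,0,0,0],[-1,0,0,0,0],[-1,0,0,0,0],[-1,0,0,0,0]])

```text
time_s: 18.78
position: [509.8, 327.2, 89.4]
orientation: [0.994, 0.111, 0.001, -0.001]
wrist_force: [0.3, -1.0, 6.1]
gripper_width: 12.2
finger_force: 70.4
```

```bash
python3 -c "
from h import *
go(508,327,125,12.35);s=manip.state();print(s['wrist_force'],s['ft_torque'])"
```

```text
delta [ -1.7  -0.2 -35.6] turn 0.006 q7 -1.5 now [509.8 327.2  89.4] yaw -167.3 w 12.2 t 18.7833
[ 0.27779691 -0.95794918  6.07306795] [ 0.06810036  0.03150088 -0.01747792]
```

move_arm(deltas=[[-1,0,0,-20,0],[-1,0,0,-45,0],[-1,0,0,-70,0],[-1,0,0,-95,0],[-1,0,0,-105,0],[-1,0,0,-105,0],[-1,0,0,-105,0],[-1,0,0,-105,0],[-1,0,0,-105,0],[-1,0,0,-105,0]], squeeze=90)

```text
time_s: 19.62
position: [507.6, 326.5, 191.0]
orientation: [0.994, 0.111, -0.001, 0.001]
wrist_force: [-0.3, 0.0, -1.8]
gripper_width: 12.2
finger_force: 89.9
```

```bash
python3 -c "
from h import *
go(481.5,77.1,190,-245.5);s=manip.state();print(s['wrist_force'],s['ft_torque'])
p,P=cloud('wrist');np.save('w5I.npy',p);np.save('w5.npy',P)
p,P=cloud('top');q=P.reshape(-1,3)
k=q[(abs(q[:,0]-508)<60)&(abs(q[:,1]-327)<55)&(q[:,2]>85)];print(len(k))
p,P=cloud('scene');save('sc2',p);print(fins:=0)"; python3 fins.py | grep -v 's1'
```

```text
delta [-80.2 237.6   1.5] turn 1.365 q7 -1.57 now [507.6 326.5 191. ] yaw -167.3 w 12.2 t 19.6167
[-0.30013356  0.03919927 -1.8389744 ] [-0.00345164 -0.02037359 -0.01413959]
8940
0
c0 78 [415.5 340.1] [12.6 29.1] 85.9 zmax 67.7 rack -105.5 377.2
c1 0
c2 0
s2 94 [451.7  18. ] [14.1 31.4] 83.9 zmax 76.9 rack -38.7 60.1
s0 105 [ 443.8 -101.5] [14.5 31.5] 85.9 zmax 77.6 rack -35.1 -59.6
```

View pics/sc2.png

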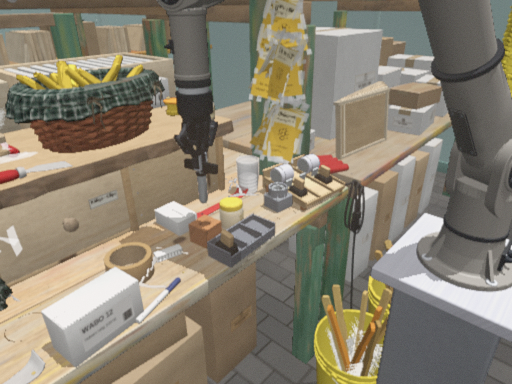

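The scene view shows the key held upright at (204,180), both chocks in place in front of the tins at (283,175) and (308,165), and the spare chock in the bin.

```bash
python3 - <<'E'
from h import *
from scipy.optimize import least_squares
s=manip.state();T=s["position"]
p,P=cloud("scene"); q=P.reshape(-1,3)
cam=np.linalg.inv(manip.camera_model("scene")["world_to_cam"])[:3,3]
for a,b in((110,130),(130,150),(150,168)):
    k=q[(np.hypot(q[:,0]-T[0],q[:,1]-T[1])<25)&(q[:,2]>a)&(q[:,2]<b)]
    f=lambda c:np.hypot(k[:,0]-c[0],k[:,1]-c[1])-10.6
    r=least_squares(f,T[:2]-(cam-T)[:2]/np.linalg.norm((cam-T)[:2])*3,loss="soft_l1")
    d=(cam-T)[:2];d/=np.linalg.norm(d);n=np.array([-d[1],d[0]]);l=(k[:,:2]-T[:2])@n
    print(len(k),"axis-TCP",(r.x-T[:2]).round(1),abs(r.fun).mean().round(2),"lateral mid",((np.percentile(l,1)+np.percentile(l,99))/2).round(1),(np.percentile(l,99)-np.percentile(l,1)).round(1),"dir",n.round(2))
print(T)
q=np.load("w5.npy").reshape(-1,3)
print(((np.hypot(q[:,0]-T[0],q[:,1]-T[1])<25)&(q[:,2]>105)&(q[:,2]<165)).sum())
go(481.5,77.1,190,-245.5)
E
```

```text
64 axis-TCP [-1.5 -0.5] 0.92 lateral mid 1.2 21.0 dir [-0.62 -0.78]
71 axis-TCP [-1.8 -0.3] 0.86 lateral mid 0.9 19.4 dir [-0.62 -0.78]
72 axis-TCP [-1.7 -0.5] 0.93 lateral mid 1.3 21.1 dir [-0.62 -0.78]
[508.39284111 326.61278491 192.28768201]
9
delta [-81.1 237.5   2.6] turn 1.365 q7 -1.57 now [508.5 326.6 192.5] yaw -167.3 w 12.0 t 19.8667
```

move_arm(deltas=[[-1,-12,35,0,0.12],[-1,-24,70,0,0.24],[-1,-36,105,0,0.36],[-1,-48,140,0,0.48],[-1,-60,175,0,0.6],[-1,-72,210,0,0.72],[-1,-81,237.5,0,0.84],[-1,-81,237.5,0,0.96],[-1,-81,237.5,0,1.08],[-1,-81,237.5,0,1.2]])

```text
time_s: 20.7
position: [481.7, 76.5, 193.1]
orientation: [0.881, -0.474, -0.0, -0.001]
wrist_force: [-0.3, 0.2, -1.7]
gripper_width: 11.4
finger_force: 89.8
```

move_arm(deltas=[[-1,0,0,0,0.1],[-1,0,0,0,0.165],[-1,0,0,10,0.165],[-1,0,0,10,0.165],[-1,0,0,10,0.165],[-1,0,0,10,0.165],[-1,0,0,10,0.165],[-1,0,0,10,0.165],[-1,0,0,10,0.165],[-1,0,0,10,0.165]])

```text
time_s: 21.53
position: [481.9, 77.2, 182.9]
orientation: [0.841, -0.541, 0.0, -0.0]
wrist_force: [-0.2, -0.2, -1.7]
gripper_width: 11.7
finger_force: 89.7
```

```bash
python3 -c "
from h import *
go(481.5,77.1,153,-245.5);s=manip.state();print(s['wrist_force'],s['ft_torque'])"
```

```text
delta [-0.1  0.4 29.9] turn -0.0 q7 -2.47 now [481.9  77.2 182.9] yaw -245.5 w 11.7 t 21.5333
[-0.22168184 -0.24576511 -1.65140573] [-0.03661983  0.0425959   0.01217471]
```

move_arm(deltas=[[-1,0,0.4,10,0],[-1,0,0.4,20,0],[-1,0,0.4,30,0],[-1,0,0.4,34,0],[-1,0,0.4,37,0],[-1,0,0.4,39,0],[-1,0,0.4,41,0],[-1,0,0.4,42,0],[-1,0,0.4,43,0],[-1,0,0.4,43,0]])

```text
time_s: 22.37
position: [481.5, 77.1, 139.9]
orientation: [0.841, -0.541, 0.0, -0.0]
wrist_force: [0.3, 0.5, -2.3]
gripper_width: 12.1
finger_force: 89.8
```

```bash
python3 -c "
from h import *
go(481.5,77.1,130,-245.5);s=manip.state();print(s['wrist_force'],s['ft_torque'])"
```

```text
delta [-0.   0.   9.9] turn -0.0 q7 -2.43 now [481.5  77.1 139.9] yaw -245.5 w 12.1 t 22.3667
[ 0.30248343  0.49078942 -2.27741775] [-0.01344959  0.06311808 -0.01180975]
```

Free so far, with the tip 5 mm below the mouth. Continue.

move_arm(deltas=[[-1,0,0,1,0],[-1,0,0,2,0],[-1,0,0,3,0],[-1,0,0,4,0],[-1,0,0,5,0],[-1,0,0,6,0],[-1,0,0,7,0],[-1,0,0,8,0],[-1,0,0,9,0],[-1,0,0,10,0]])

```text
time_s: 23.2
position: [481.6, 77.1, 129.8]
orientation: [0.841, -0.541, 0.0, -0.0]
wrist_force: [0.5, -0.0, -1.1]
gripper_width: 12.3
finger_force: 89.8
```

```bash
python3 -c "
from h import *
go(481.5,77.1,130,-245.5);s=manip.state();print(s['wrist_force'],s['ft_torque'])"
```

```text
delta [-0.   0.1 -0.2] turn -0.0 q7 -2.42 now [481.6  77.1 129.8] yaw -245.5 w 12.3 t 23.2
[ 0.52497217 -0.04582035 -1.12718548] [ 0.01476544 -0.08227579  0.01877244]
```

Seated (tip at the floor of the socket, forces low). Wind anticlockwise, with the TCP orbiting the key's axis, which lies 1.75 mm off.

move_arm(deltas=[[-1,0,-0.2,0,-0.12],[-1,-0.05,-0.4,0,-0.24],[-1,-0.1,-0.6,0,-0.36],[-1,-0.2,-0.8,0,-0.48],[-1,-0.3,-1.0,0,-0.6],[-1,-0.4,-1.15,0,-0.72],[-1,-0.6,-1.3,0,-0.84],[-1,-0.75,-1.4,0,-0.96],[-1,-0.9,-1.5,0,-1.08],[-1,-1.1,-1.6,0,-1.2]])

```text
time_s: 24.03
position: [483.0, 78.3, 129.8]
orientation: [1.0, 0.031, 0.001, 0.0]
wrist_force: [1.2, 0.6, -3.1]
gripper_width: 12.2
finger_force: 89.6
```

```bash
cat > st.py <<'E'
from h import *
s=manip.state();M=R.from_quat(s["orientation"]).as_matrix()
ax=s["position"]-1.75*M[:,0]; print("axis",ax[:2].round(1),"F",s['wrist_force'].round(1),"T",s['ft_torque'].round(2))
go(481,78.7,129.6,0)
E
python3 st.py
```

```text
axis [481.2  78.2] F [ 1.2  0.6 -3.1] T [-0.07 -0.32 -0.07]
delta [-2.  -0.5  0.2] turn 0.061 q7 -1.4 now [483.   78.3 129.8] yaw -176.5 w 12.2 t 24.0333
```

move_arm(deltas=[[-1,0,-0.2,0,-0.12],[-1,-0.05,-0.4,0,-0.24],[-1,-0.1,-0.6,0,-0.36],[-1,-0.2,-0.8,0,-0.48],[-1,-0.3,-1.0,0,-0.6],[-1,-0.4,-1.15,0,-0.72],[-1,-0.6,-1.3,0,-0.84],[-1,-0.75,-1.4,0,-0.96],[-1,-0.9,-1.5,0,-1.08],[-1,-1.1,-1.6,0,-1.2]])

```text
time_s: 24.87
position: [482.1, 79.6, 129.8]
orientation: [0.808, 0.59, 0.001, 0.001]
wrist_force: [1.6, 0.4, -2.7]
gripper_width: 11.9
finger_force: 89.6
```

```bash
python3 st.py
```

```text
axis [481.6  77.9] F [ 1.6  0.4 -2.7] T [-0.06 -0.48 -0.11]
delta [-1.2 -0.8  0.2] turn 1.261 q7 -0.31 now [482.1  79.6 129.8] yaw -107.7 w 11.9 t 24.8667
```

move_arm(deltas=[[-1,0,-0.2,0,-0.12],[-1,-0.05,-0.4,0,-0.24],[-1,-0.1,-0.6,0,-0.36],[-1,-0.2,-0.8,0,-0.48],[-1,-0.3,-1.0,0,-0.6],[-1,-0.4,-1.15,0,-0.72],[-1,-0.6,-1.3,0,-0.84],[-1,-0.75,-1.4,0,-0.96],[-1,-0.9,-1.5,0,-1.08],[-1,-1.1,-1.6,0,-1.2]])

```text
time_s: 25.7
position: [480.6, 79.2, 129.8]
orientation: [0.334, 0.943, 0.0, 0.001]
wrist_force: [0.9, 0.0, -3.6]
gripper_width: 11.7
finger_force: 89.6
```

```bash
python3 st.py
```

```text
axis [481.9  78.1] F [ 0.9  0.  -3.6] T [ 0.09 -0.64 -0.12]
delta [-0.7 -0.1  0.2] turn -0.681 q7 0.81 now [480.6  79.2 129.8] yaw -39.0 w 11.7 t 25.7
```

move_arm(deltas=[[-1,0.1,-0.2,0,-0.12],[-1,0.2,-0.4,0,-0.24],[-1,0.2,-0.6,0,-0.36],[-1,0.2,-0.8,0,-0.48],[-1,0.2,-1.0,0,-0.6],[-1,0.1,-1.2,0,-0.72],[-1,0,-1.4,0,-0.84],[-1,-0.2,-1.5,0,-0.96],[-1,-0.3,-1.6,0,-1.08],[-1,-0.5,-1.7,0,-1.2]])

```text
time_s: 26.53
position: [480.2, 77.7, 129.8]
orientation: [-0.257, 0.966, -0.0, 0.001]
wrist_force: [2.2, 0.2, -4.1]
gripper_width: 11.8
finger_force: 89.6
```

```bash
python3 st.py; python3 fins.py|grep s; python3 -c "
from h import *
p,P=cloud('scene');save('sc3',p)"
```

```text
axis [481.7  78.5] F [ 2.2  0.2 -4.1] T [ 0.12 -0.75 -0.08]
delta [-1.2  0.5  0.2] turn 0.519 q7 1.96 now [480.2  77.7 129.8] yaw 29.8 w 11.8 t 26.5333
s2 33 [450.7  24.2] [30.1  7. ] 10.0 zmax 75.1 rack -40.3 66.2
s1 0
s0 0
```

View pics/sc3.png

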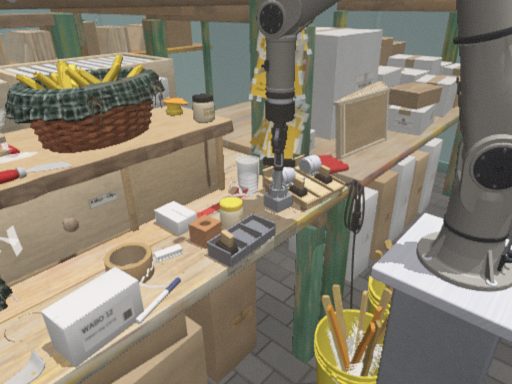

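The scene view shows both tins still on the rack behind their chocks (297,185) and (324,172), with the key in the socket. I release, rise and check the rack, then regrasp.

move_arm(deltas=[[0,0,0,0,0],[0,0,0,0,0],[0,0,0,0,0],[0,0,0,-5,0],[0,0,0,-20,0],[0,0,0,-45,0.1],[0,0,0,-50,0.22],[0,0,0,-50,0.34],[0,0,0,-50,0.46],[0,0,0,-50,0.58]])

```text
time_s: 27.47
position: [478.7, 78.2, 180.7]
orientation: [0.036, 0.999, 0.0, 0.0]
wrist_force: [-0.1, -0.3, -0.5]
gripper_width: 43.0
finger_force: 0.0
```

```bash
python3 -c "
from h import *
p,P=cloud('wrist');save('w6',p);np.save('w6.npy',P);q=P.reshape(-1,3)
k=q[(np.hypot(q[:,0]-481,q[:,1]-78)<55)&(q[:,2]>138)&(q[:,2]<158)];print(len(k),cv2.minAreaRect(k[:,:2].astype(np.float32)),k[:,2].max())
C=np.array([.9954,-.0958]);N=np.array([.0958,.9954]);O=np.array([484.4,-45.5])
for n,x,y in[('s2',452,18),('s0',441,-101)]:
    k=q[(abs(q[:,0]-x)<50)&(abs(q[:,1]-y)<30)&(q[:,2]>55)&(q[:,2]<79)]
    if len(k)>20:
        c=np.median(k[:,:2],0)-O; print(n,len(k),c@C,c@N)
"; python3 st.py
```

```text
2737 ((479.2722473144531, 78.66439056396484), (88.74727630615234, 14.61361026763916), 29.567371368408203) 149.78221097203965
s2 1327 -5.3599093306283665 65.36156658232748
s0 1190 -22.410608080256008 -52.62891870222192
axis [480.3  78. ] F [-0.6  0.7 -0.9] T [0.03 0.03 0.02]
delta [-2.3  0.7 50.9] turn -0.075 q7 1.37 now [478.6  78.2 180.5] yaw -4.3 w 42.9 t 27.5167
```

View pics/w6.png

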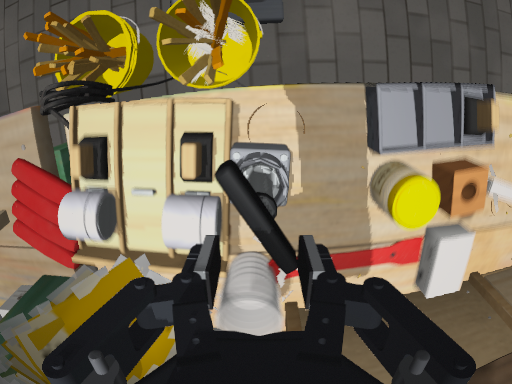

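The wrist view shows the key in the socket with its handle from (225,170) to (290,270). Both chocks (93,157) and (195,157) stand in place in front of the tins.

move_arm(deltas=[[0,-1.8,0.5,0,0.12],[0,-1.8,0.5,0,0.24],[0,-1.8,0.5,0,0.36],[0,-1.8,0.5,0,0.48],[0,-1.8,0.5,0,0.6],[0,-1.8,0.5,0,0.72],[0,-1.8,0.5,0,0.84],[0,-1.8,0.5,0,0.96],[0,-1.8,0.5,0,1.08],[0,-1.8,0.5,0,1.2]])

```text
time_s: 28.35
position: [480.3, 78.6, 180.2]
orientation: [0.593, 0.805, 0.0, -0.0]
wrist_force: [0.0, 0.2, -0.3]
gripper_width: 42.6
finger_force: 0.0
```

move_arm(deltas=[[0,0,0,0,0.12],[0,0,0,0,0.24],[0,0,0,0,0.36],[0,0,0,0,0.48],[0,0,0,0,0.6],[0,0,0,0,0.72],[0,0,0,0,0.84],[0,0,0,0,0.96],[0,0,0,0,1.08],[0,0,0,0,1.2]])

```text
time_s: 29.18
position: [480.3, 78.6, 180.2]
orientation: [0.944, 0.33, -0.0, -0.0]
wrist_force: [-0.7, 0.7, 0.4]
gripper_width: 42.5
finger_force: 0.0
```

```bash
python3 -c "
from h import *
go(480.5,78.5,129.7,-150.4)"
```

```text
delta [ 0.1  0.2 50.5] turn 0.156 q7 -0.94 now [480.3  78.6 180.2] yaw -141.4 w 42.5 t 29.1833
```

move_arm(deltas=[[0,0,0,0,0.1],[0,0,0,15,0.156],[0,0,0,30,0.156],[0,0,0,42,0.156],[0,0,0,49,0.156],[0,0,0,49,0.156],[-1,0,0,49,0.156],[-1,0,0,49,0.156],[-1,0,0,49,0.156],[-1,0,0,49,0.156]])

```text
time_s: 30.02
position: [481.4, 78.3, 131.7]
orientation: [0.966, 0.257, 0.001, 0.0]
wrist_force: [-0.2, 0.1, 2.3]
gripper_width: 12.1
finger_force: 89.2
```

```bash
sed -i 's/-1.75\*M/-0*M/' st.py; python3 st.py
```

```text
axis [481.4  78.3] F [-0.2  0.1  2.3] T [-0.08 -0.01 -0.06]
delta [-0.1 -0.5  2.1] turn 0.521 q7 -1.04 now [481.4  78.3 131.7] yaw -150.2 w 12.1 t 30.0167
```

move_arm(deltas=[[-1,0,0,0,-0.12],[-1,0,0,0,-0.24],[-1,0,0,0,-0.36],[-1,0,0,0,-0.48],[-1,0,0,0,-0.6],[-1,0,0,0,-0.72],[-1,0,0,0,-0.84],[-1,0,0,0,-0.96],[-1,0,0,0,-1.08],[-1,0,0,0,-1.2]])

```text
time_s: 30.85
position: [481.6, 78.1, 131.7]
orientation: [0.65, 0.76, 0.001, 0.001]
wrist_force: [0.9, -0.9, 1.4]
gripper_width: 11.8
finger_force: 89.4
```

```bash
python3 st.py
```

```text
axis [481.6  78.1] F [ 0.9 -0.9  1.4] T [-0.16 -0.16 -0.12]
delta [ 0.7 -0.5  2.1] turn -1.416 q7 0.09 now [481.6  78.1 131.7] yaw -81.1 w 11.8 t 30.85
```

move_arm(deltas=[[-1,0,0,0,-0.12],[-1,0,0,0,-0.24],[-1,0,0,0,-0.36],[-1,0,0,0,-0.48],[-1,0,0,0,-0.6],[-1,0,0,0,-0.72],[-1,0,0,0,-0.84],[-1,0,0,0,-0.96],[-1,0,0,0,-1.08],[-1,0,0,0,-1.2]])

```text
time_s: 31.68
position: [481.9, 78.1, 131.8]
orientation: [0.108, 0.994, 0.0, 0.002]
wrist_force: [1.1, -0.2, 0.5]
gripper_width: 11.5
finger_force: 89.2
```

```bash
python3 st.py
```

```text
axis [481.9  78.1] F [ 1.1 -0.2  0.5] T [-0.16 -0.27 -0.13]
delta [1.  0.4 2.2] turn -0.216 q7 1.23 now [481.9  78.1 131.8] yaw -12.4 w 11.5 t 31.6833
```

move_arm(deltas=[[-1,0.3,0,0,-0.12],[-1,0.5,0,0,-0.24],[-1,0.5,0,0,-0.36],[-1,0.5,0,0,-0.45],[-1,0.5,0,0,-0.54],[-1,0.5,0,0,-0.6],[-1,0.5,0,0,-0.65],[-1,0.5,0,0,-0.68],[-1,0.5,0,0,-0.7],[-1,0.5,0,0,-0.72]])

```text
time_s: 32.52
position: [481.7, 78.3, 131.8]
orientation: [-0.247, 0.969, -0.0, 0.002]
wrist_force: [2.4, -0.8, 1.7]
gripper_width: 11.7
finger_force: 89.3
```

```bash
python3 st.py
```

```text
axis [481.7  78.3] F [ 2.4 -0.8  1.7] T [-0.13 -0.73 -0.12]
delta [0.5 0.7 2.2] turn 0.499 q7 1.91 now [481.7  78.3 131.8] yaw 28.6 w 11.7 t 32.5167
```

move_arm(deltas=[[-1,0,0,0,-0.02],[-1,0,0,0,-0.04],[-1,0,0,0,-0.06],[-1,0,0,0,-0.08],[-1,0,0,0,-0.1],[-1,0,0,0,-0.1],[-1,0,0,0,-0.1],[-1,0,0,0,-0.1],[-1,0,0,0,-0.1],[-1,0,0,0,-0.1]])

```text
time_s: 33.35
position: [481.3, 78.5, 131.6]
orientation: [-0.295, 0.956, -0.0, 0.001]
wrist_force: [4.6, -0.4, 5.5]
gripper_width: 11.8
finger_force: 89.8
```

```bash
python3 st.py
```

```text
axis [481.3  78.5] F [ 4.6 -0.4  5.5] T [-0.35 -1.34 -0.1 ]
delta [0.2 0.3 2. ] turn 0.599 q7 2.0 now [481.3  78.5 131.6] yaw 34.3 w 11.8 t 33.35
```

move_arm(deltas=[[-1,0,0,0,-0.03],[-1,0,0,0,-0.06],[-1,0,0,0,-0.06],[-1,0,0,0,-0.06],[-1,0,0,0,-0.06],[-1,0,0,0,-0.06],[-1,0,0,0,-0.06],[-1,0,0,0,-0.06],[-1,0,0,0,-0.06],[-1,0,0,0,-0.06]])

```text
time_s: 34.18
position: [481.3, 78.5, 131.6]
orientation: [-0.324, 0.946, -0.0, 0.001]
wrist_force: [5.1, -0.5, 6.0]
gripper_width: 11.7
finger_force: 89.8
```

```bash
python3 st.py
```

```text
axis [481.3  78.5] F [ 5.1 -0.5  6. ] T [-0.35 -1.32 -0.09]
delta [0.1 0.3 2. ] turn 0.659 q7 2.06 now [481.3  78.5 131.6] yaw 37.8 w 11.7 t 34.1833
```

move_arm(deltas=[[0,0,0,0,0],[0,0,0,0,0],[0,0,0,0,0],[0,0,0,-5,0],[0,0,0,-20,0],[0,0,0,-45,0.1],[0,0,0,-50,0.22],[0,0,0,-50,0.34],[0,0,0,-50,0.46],[0,0,0,-50,0.58]])

```text
time_s: 35.02
position: [478.9, 78.8, 180.7]
orientation: [-0.037, 0.999, 0.0, -0.001]
wrist_force: [-1.0, 0.5, -0.1]
gripper_width: 42.8
finger_force: 0.0
```

```bash
python3 -c "
from h import *
p,P=cloud('wrist');save('w7',p);np.save('w7.npy',P);q=P.reshape(-1,3)
k=q[(np.hypot(q[:,0]-481,q[:,1]-78)<55)&(q[:,2]>138)&(q[:,2]<158)];print(len(k),cv2.minAreaRect(k[:,:2].astype(np.float32)),k[:,2].max())
"; python3 st.py
```

```text
2727 ((480.14813232421875, 79.3619613647461), (89.47267150878906, 14.716537475585938), 37.05956268310547) 149.46465773050184
axis [478.9  78.8] F [ 0.1 -0.3 -0.5] T [0.03 0.07 0.03]
delta [-2.2 -0.2 50.9] turn 0.07 q7 1.48 now [478.9  78.8 180.6] yaw 4.0 w 43.3 t 35.0667
```

View pics/w7.png

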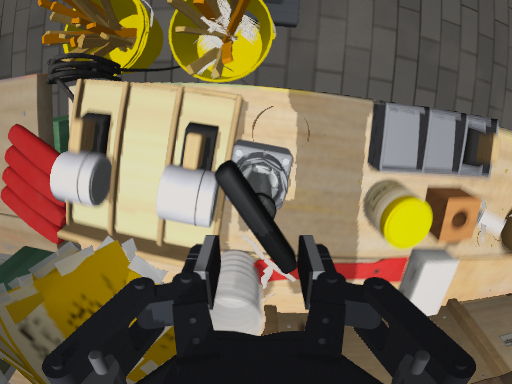

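The wrist view shows both tins resting against their chocks, the middle-lane stop no longer visible and the key handle at 37°. I felt no end stop, so I regrasp and wind a little farther to be sure.

move_arm(deltas=[[0,-1.5,0,0,-0.12],[0,-1.5,0,0,-0.24],[0,-1.5,0,0,-0.36],[0,-1.5,0,0,-0.48],[0,-1.5,0,10,-0.577],[0,-1.5,0,30,-0.577],[0,-1.5,0,45,-0.577],[0,-1.5,0,49,-0.577],[0,-1.5,0,49,-0.577],[-1,-1.5,0,49,-0.577]])

```text
time_s: 35.9
position: [481.4, 78.8, 132.1]
orientation: [-0.323, 0.947, 0.0, -0.0]
wrist_force: [-0.5, 0.7, 0.2]
gripper_width: 32.1
finger_force: 0.0
```

move_arm(deltas=[[-1,0,0,0,0],[-1,0,0,0,0],[-1,0,0,0,0],[-1,0,0,0,0],[-1,0,0,0,-0.03],[-1,0,0,0,-0.06],[-1,0,0,0,-0.09],[-1,0,0,0,-0.11],[-1,0,0,0,-0.11],[-1,0,0,0,-0.11]])

```text
time_s: 36.73
position: [482.3, 78.9, 132.9]
orientation: [-0.373, 0.928, -0.0, 0.001]
wrist_force: [-0.5, -0.3, 5.7]
gripper_width: 12.0
finger_force: 89.7
```

```bash
python3 st.py
```

```text
axis [482.3  78.9] F [-0.5 -0.3  5.7] T [ 0.01  0.2  -0.21]
delta [1.1 0.8 3.3] turn 0.765 q7 2.16 now [482.3  78.9 132.9] yaw 43.8 w 12.0 t 36.7333
```

move_arm(deltas=[[-1,0,0,0,-0.03],[-1,0,0,0,-0.06],[-1,0,0,0,-0.09],[-1,0,0,0,-0.12],[-1,0,0,0,-0.12],[-1,0,0,0,-0.12],[-1,0,0,0,-0.12],[-1,0,0,0,-0.12],[-1,0,0,0,-0.12],[-1,0,0,0,-0.12]])

```text
time_s: 37.57
position: [482.3, 78.9, 132.9]
orientation: [-0.428, 0.904, -0.0, 0.001]
wrist_force: [-0.7, -0.8, 5.7]
gripper_width: 11.6
finger_force: 89.8
```

```bash
python3 st.py
```

```text
axis [482.3  78.9] F [-0.7 -0.8  5.7] T [ 0.01  0.18 -0.3 ]
delta [1.  0.9 3.3] turn 0.885 q7 2.28 now [482.3  78.9 132.9] yaw 50.7 w 11.6 t 37.5667
```

The torque now exceeds the friction, so this is the end stop. I back off within the play, then draw the key straight out.

move_arm(deltas=[[-1,0.8,0,0,0.06],[-1,0.8,0,0,0.13],[-1,0.8,0,0,0.17],[-1,0.8,0,0,0.17],[-1,0.8,0,-5,0.17],[-1,0.8,0,-12,0.17],[-1,0.8,0,-20,0.17],[-1,0.8,0,-35,0.17],[-1,0.8,0,-55,0.17],[-1,0.8,0,-65,0.17]])

```text
time_s: 38.4
position: [481.3, 77.9, 198.7]
orientation: [-0.351, 0.937, -0.0, 0.001]
wrist_force: [1.8, 0.3, -1.2]
gripper_width: 11.3
finger_force: 92.1
```

```bash
python3 - <<'E'
from h import *
from scipy.optimize import least_squares
s=manip.state();T=s["position"]
p,P=cloud("scene"); q=P.reshape(-1,3)
for a,b in((115,135),(135,155),(155,172)):
    k=q[(np.hypot(q[:,0]-T[0],q[:,1]-T[1])<25)&(q[:,2]>a)&(q[:,2]<b)]
    r=least_squares(lambda c:np.hypot(k[:,0]-c[0],k[:,1]-c[1])-10.6,T[:2]+[2,-2],loss="soft_l1")
    print(len(k),"axis-TCP",(r.x-T[:2]).round(1),abs(r.fun).mean().round(2),q[(np.hypot(q[:,0]-T[0],q[:,1]-T[1])<18)&(q[:,2]>75)][:,2].min())
k=q[(np.hypot(q[:,0]-T[0],q[:,1]-T[1])<50)&(q[:,2]>192)&(q[:,2]<225)]
p,P=cloud("wrist");save("w8",p)
print(s["wrist_force"])
go(508,327,215,50)
E
```

```text
49 axis-TCP [-0.7 -0.4] 1.13 110.64804381046798
54 axis-TCP [-0.6 -0.7] 1.12 110.64804381046798
48 axis-TCP [-0.5 -0.5] 1.02 110.64804381046798
[ 1.77364888  0.26192641 -1.17137913]
delta [-182.8  170.8  -15.8] turn -0.157 q7 2.11 now [482.3  78.1 198.9] yaw 41.0 w 11.5 t 38.5
```

View pics/w8.png

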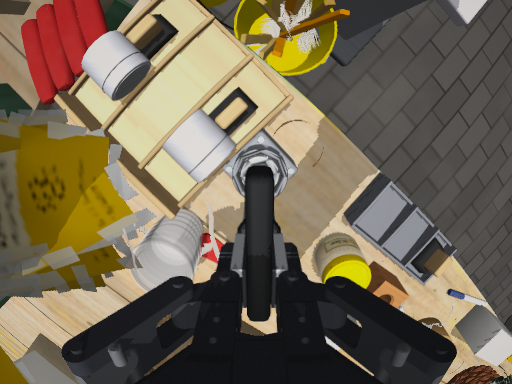

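The wrist view shows the key held clear of the socket, both tins against their chocks (150,40) and (238,108), and a clean middle lane. I check the socket's angle before leaving; the end of travel should put its corners at 24.5° modulo 60°.

```bash
python3 - <<'E'
from h import *
m=manip.camera_model("wrist"); p,P=cloud("wrist")
def ortho(cx,cy,z,h,s):
    g=np.arange(-h,h,s); X,Y=np.meshgrid(cx-g,cy-g,indexing="ij")
    Q=np.stack([X,Y,np.full_like(X,z),np.ones_like(X)],-1)@m["world_to_cam"].T
    r=np.hypot(Q[...,0],Q[...,1]); t=np.arctan2(r,Q[...,2])/r
    return cv2.remap(p,(m["cx"]+m["fx"]*t*Q[...,0]).astype(np.float32),(m["cy"]+m["fy"]*t*Q[...,1]).astype(np.float32),cv2.INTER_CUBIC)
o=cv2.resize(ortho(481,78.5,60,32,.1),(400,400)); o2=cv2.resize(ortho(489,-45,35,50,.2),(400,400))
cv2.imwrite("pics/sock2.png",np.hstack([o,o2])[...,::-1])
E
```

```text
(no output)
```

View pics/sock2.png

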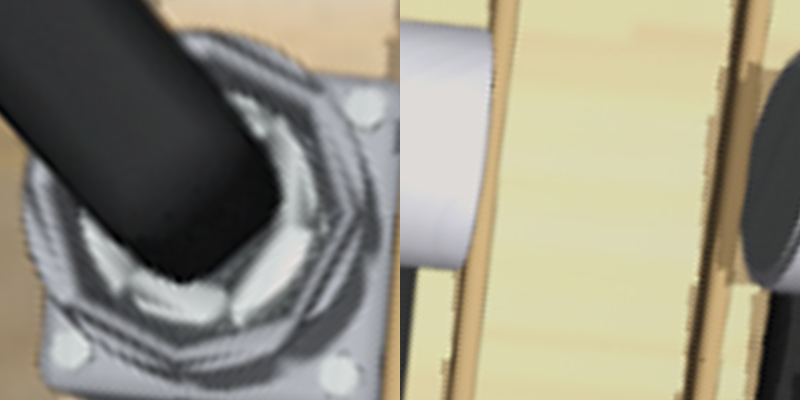

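Socket corners now lie at about 20–25° modulo 60° and the stop is gone from the middle lane, which fits the end of travel. I carry the key to the stand.

```bash
python3 -c "
from h import *
go(508.4,327.4,195,41)"
```

```text
delta [-184.2  170.3    2.4] turn 0.001 q7 2.11 now [481.2  78.  197.4] yaw 41.0 w 11.5 t 38.55
```

move_arm(deltas=[[-1,-23,21,0,0],[-1,-46,42,0,0],[-1,-69,64,0,0],[-1,-92,85,0,0],[-1,-115,106,0,0],[-1,-138,128,0,0],[-1,-161,149,0,0],[-1,-184,170,0,0],[-1,-184,170,0,0],[-1,-184,170,0,0]])

```text
time_s: 39.38
position: [506.0, 329.5, 194.4]
orientation: [-0.353, 0.936, 0.0, -0.002]
wrist_force: [0.9, -1.1, -2.5]
gripper_width: 11.6
finger_force: 92.0
```

move_arm(deltas=[[-1,0,0,10,0],[-1,0,0,20,0],[-1,0,0,30,0],[-1,0,0,40,0],[-1,0,0,40,0],[-1,0,0,40,0],[-1,0,0,40,0],[-1,0,0,40,0],[-1,0,0,40,0],[-1,0,0,40,0]])

```text
time_s: 40.22
position: [508.6, 327.4, 157.5]
orientation: [-0.35, 0.937, 0.0, 0.001]
wrist_force: [0.2, -0.1, -1.4]
gripper_width: 12.0
finger_force: 92.0
```

```bash
python3 - <<'E'
from h import *
from scipy.optimize import least_squares
s=manip.state();T=s["position"]
p,P=cloud("scene"); q=P.reshape(-1,3)
for a,b in((70,95),(95,128)):
    k=q[(np.hypot(q[:,0]-T[0],q[:,1]-T[1])<25)&(q[:,2]>a)&(q[:,2]<b)]
    r=least_squares(lambda c:np.hypot(k[:,0]-c[0],k[:,1]-c[1])-10.6,T[:2]+[2,-2],loss="soft_l1")
    print(len(k),"axis",r.x.round(1),"axis-TCP",(r.x-T[:2]).round(1),abs(r.fun).mean().round(2))
go(508.4,327.4,92.9,41)
E
```

```text
78 axis [507.7 326.6] axis-TCP [-0.8 -0.8] 1.13
117 axis [507.9 326.9] axis-TCP [-0.6 -0.5] 0.96
delta [ 0.1  0.1 64.4] turn 0.0 q7 1.68 now [508.5 327.3 157.3] yaw 41.0 w 11.5 t 40.2667
```

move_arm(deltas=[[-1,0,0,8,0],[-1,0,0,14,0],[-1,0,0,18,0],[-1,0,0,20,0],[-1,0,0,22,0],[-1,0,0,24,0],[-1,0,0,26,0],[-1,0,0,28,0],[-1,0,0,29,0],[-1,0,0,30,0]])

```text
time_s: 41.1
position: [508.3, 327.1, 126.7]
orientation: [-0.35, 0.937, -0.0, 0.0]
wrist_force: [0.7, 0.1, -2.5]
gripper_width: 11.5
finger_force: 92.0
```

move_arm(deltas=[[-1,0,0,3,0],[-1,0,0,7,0],[-1,0,0,11,0],[-1,0,0,15,0],[-1,0,0,19,0],[-1,0,0,23,0],[-1,0,0,27,0],[-1,0,0,30,0],[-1,0,0,32,0],[-1,0,0,33,0]])

```text
time_s: 41.93
position: [508.0, 327.0, 93.3]
orientation: [-0.35, 0.937, -0.0, -0.0]
wrist_force: [-0.3, 0.7, -2.3]
gripper_width: 11.2
finger_force: 92.0
```

move_arm(deltas=[[-1,0,0,0.5,0],[-1,0,0,1,0],[-1,0,0,1,0],[-0.2,0,0,1,0],[0,0,0,1,0],[0,0,0,1,0],[0,0,0,1,0],[0,0,0,-8,0],[0,0,0,-25,0],[0,0,0,-60,0]])

```text
time_s: 42.77
position: [505.5, 325.2, 150.7]
orientation: [-0.35, 0.937, -0.001, -0.005]
wrist_force: [-0.4, 0.1, -0.7]
gripper_width: 42.7
finger_force: 0.0
```

move_arm(deltas=[[0,0,0,-40,0],[0,20,0,-70,0],[0,50,0,-70,0],[0,80,0,-70,0],[0,110,0,-70,0],[0,110,0,-70,0],[0,110,0,-70,0],[0,110,0,-70,0],[0,110,0,-70,0],[0,110,0,-70,0]])

```text
time_s: 43.6
position: [426.2, 255.8, 224.1]
orientation: [-0.351, 0.937, 0.0, 0.001]
wrist_force: [0.2, 0.2, -0.2]
gripper_width: 42.7
finger_force: 0.0
```

```bash
python3 fins.py; python3 - <<'E'
from h import *
p,P=cloud("scene"); q=np.load("t2.npy").reshape(-1,3)
k=q[(abs(q[:,0]-507)<60)&(abs(q[:,1]-326)<50)&(q[:,2]>90)&(q[:,2]<125)];print("key",cv2.minAreaRect(k[:,:2].astype(np.float32)),k[:,2].max(),np.median(k[:,2]))
p2,_=cloud("top")
o=np.hstack([cv2.resize(p2[125:230,150:400],(500,210)),np.zeros((210,300,3),np.uint8)]); o2=cv2.resize(p[130:270,130:370],(650,380))
o2=np.hstack([o2,np.zeros((380,150,3),np.uint8)]); save("fin",np.vstack([o,o2])); print(manip.state()["position"])
E
```

```text
c0 0
c1 0
c2 0
s2 254 [460.   17.8] [47.5 47.8] 0.5 zmax 88.4 rack -30.4 60.7
s1 0
s0 253 [ 450.4 -101.2] [47.4 44.9] 89.7 zmax 87.6 rack -28.6 -58.7Traceback (most recent call last):
  File "<stdin>", line 3, in <module>
    return umr_maximum(a, axis, None, out, keepdims, initial, where)
ValueError: zero-size array to reduction operation maximum which has no identity
```

```bash
python3 - <<'E'
from h import *
for n in("wrist","scene"):
    p,P=cloud(n); q=P.reshape(-1,3)
    k=q[(np.hypot(q[:,0]-508,q[:,1]-327)<55)&(q[:,2]>94)&(q[:,2]<125)]
    if len(k)>20: print(n,len(k),cv2.minAreaRect(k[:,:2].astype(np.float32)),k[:,2].max())
    if n=="wrist": a=p
save("fin",np.vstack([cv2.resize(a,(400,300)),cv2.resize(p[130:270,130:370],(400,233))]))
E
```

```text
wrist 933 ((505.73583984375, 326.6512756347656), (89.5910415649414, 13.742159843444824), 40.57285690307617) 109.03814594204243
scene 294 ((505.7511901855469, 328.22943115234375), (90.16496276855469, 15.412041664123535), 41.157169342041016) 109.78491818337699
```

View pics/fin.png

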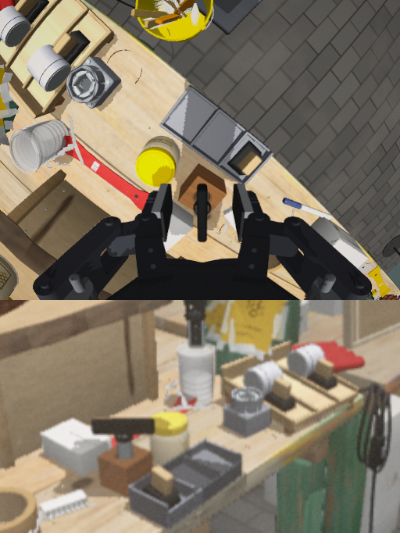

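The key stands upright in its stand with its top at z = 109 mm, as at the start. Both tins rest against their chocks, and the jar, cage and spare chock look undisturbed.

```bash
python3 -c "
from station import manip
print(manip.finish_job())"
```

```text
the job is handed in; nothing more can be done
None
```

The job is handed in: lanes 0 and 2, the only two with tins, are chocked with both tins resting on their chocks, the stops are down (winding torque rose to about 0.3 N m against 0.1 friction and no blade shows), and the key is back upright in its stand.

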